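# Sort the washed dough-room tooling into its trays

## Robot

A 7-joint arm with a two-finger parallel gripper is mounted at the origin on the work surface. World frame = base frame: x ahead of the robot, y to its left, z up, the work surface at z = 0. Lengths are in m, angles in rad, forces in N, time in s.
With the tool pointing down it reaches from about 0.4 to 0.85 m from the base axis. Payload 10.4 kg.
Tool frame: the origin (TCP) lies at the very end of the fingers, on their centre line; the grasp point (between the pads) lies 19 mm behind it (manip.pinch_z is the distance from the TCP to the grasp point, in m); z points along the fingers, y is the line along which they close (so a half turn about z gives the same grasp; the last joint's range is limited). The gripper opens to 85 mm and grips with 20 to 120 N. Pads are 22 mm wide; open, the fingers measure 114 mm over their backs; the gripper's body (76 mm by 85 mm) begins 54 mm behind the grasp point. The pads swing forward as they close: fully open they stand 13 mm farther back than shut.
Start: joints at [1.083, 0.332, -0.065, 1.46, 0.022, 1.35, -0.088], TCP at [0.28, -0.559, 0.231] pointing down, gripper open.
Joint ranges: [-2.6, 2.6], [-0.5, 2.12], [-1.47, 1.34], [0.16, 2.42], [-1.27, 4.41], [0.06, 2.06], [-2.6, 2.6]. Speed limits (rad/s): [2.22, 2.22, 2.79, 2.79, 3.14, 3.14, 3.14].

## Interface

Orientations are given as a unit quaternion [x, y, z, w].
In Python, from workcell import manip gives the robot as it stands. The module is installed in compiled form; this text tells all that it offers.
- The arm moves only by the shell command python3 -m creep 'ROWS' [OPENING] [FORCE]. ROWS is a JSON object of lists of equal length, an entry for each row: "slide": the shift along the tool's x, y, z in m, a list of three; "twist": the turn about the tool's z in degrees. A call has 1 to 8 rows; each row shifts and turns the commanded pose from where the row before left it, along the tool's axes as they then stand; what a row does not reach is not made up. A row lasts 1/8 s, in which the tool goes at most 62.5 mm and 10.7 degrees, less where a joint would pass 70% of its speed; a pose out of reach is approached as far as the arm can. A call with a gripper value outside its range is refused whole. OPENING is the opening in per cent of the stroke, from 0 (shut) to 100 (fully open), set as the call begins (- or left out, the last holds). The fingers move at their own pace and stop on an object; FORCE is the grip in N (left out, the last holds). Time passes only in rows, so rows that do not move let the fingers close. It gives the time, the measured TCP pose, the force, the opening and the grip force at its end, in the units of the state.
- manip.get_obs(): the state, without advancing time (a new reading comes with each control period).
- manip.camera(name): name is "side" or "top" or "wrist"; returns (picture, depth): 420x560x3 uint8, blue, green, red; 420x560 float32, m along the optical axis (not along the pixel's ray), 0 where there is no reading.
- manip.camera_params(name): a dict with "intrinsics" (3x3 intrinsics, pixels), "R" (3x3) and "t" (3): a world point X has camera coordinates R X + t. Camera axes: x right, y down, z forward; pixel columns grow to the right and rows downward; lengths in m; the calibration is good to about 2 mm. A picture is of the moment at which its call begins: read the wrist's pose just before it. camera_params takes no time and is no camera call; for the wrist camera it gives the pose at the moment of the call.
- manip.hand_in(): hands the job in; it is judged then, once.
The state is a dict: "clock": time; "joint_pos": joint angles; "joint_velocities": joint speeds; "tau": joint torques, N m; "position": TCP position; "ee_rot": TCP orientation; "ft_force": force on the tool from outside, world axes, zero at the start; "torque": the same for the moment, N m; "grip_width": opening from 0.0 (shut) to 1.0 (fully open); "grasp_force": force on a finger pad.
Only numpy, scipy, OpenCV 4.12 (cv2) and the standard library are available. Lean on these libraries where they do the work, as an engineer would, in place of code of your own. Each camera call takes 0.05 s, during which the arm holds its last target. There are 200 camera calls.

## Task

Sort the washed tooling on the bench into the green trays: both round pastry cutters go in the oblong tray, both brass check weights in the round tray, and the loaf mould in the square tray. Set each one down gently, not dropped, so that it stands upright and flat on the tray's floor, beside and not on top of or inside another. Leave the sample jar and the torch standing where they are.

Things in the scene. Friction and masses are not known exactly. Their poses are not given: they have to be found in the camera images.
- cutter_large_mid (a point): Large round pastry cutter: plain stainless-steel tube, open at both ends, standing on end; outside diameter 60 mm, wall 4 mm, 40 mm high. Origin at its centre, half-way up (20 mm above its underside); z up along its axis.
- cutter_small_mid (a point): Small round pastry cutter: same kind of steel tube, outside diameter 44 mm, wall 4 mm, 40 mm high. Origin at its centre, half-way up (20 mm above its underside); z up along its axis.
- weight_large_mid (a point): Large scale check weight: solid brass, standing; cylinder of diameter 34 mm from its underside to 40 mm up, then a narrow neck (15 mm) and a knob of diameter 22 mm from 48 mm to the top at 58 mm; about 300 g. Origin at its centre, half-way up (29 mm above its underside); z up along its axis.
- weight_small_mid (a point): Small scale check weight: solid brass, standing; cylinder of diameter 26 mm from its underside to 32 mm up, then a narrow neck (12 mm) and a knob of diameter 17 mm from 40 mm to the top at 46 mm; about 150 g. Origin at its centre, half-way up (23 mm above its underside); z up along its axis.
- loaf_mould_mid (a point): Mini loaf mould: dark steel open-topped rectangular tin with upright walls, mouth up; 90 mm long (its x), 48 mm wide (its y), 40 mm high, wall and floor 3 mm. Origin at its centre, half-way up (20 mm above its underside); z up.
- tray_oblong: Oblong shallow green tray, fixed to the bench; outside 110 mm (its x) by 180 mm (its y), rim 12 mm high, walls and floor 4 mm thick (inside 102 by 172 mm, its floor 4 mm above the bench). Origin at the centre of its underside, on the bench; z up.
- tray_square: Square shallow green tray, fixed to the bench; outside 130 by 130 mm, rim 12 mm high, walls and floor 4 mm thick (inside 122 by 122 mm, its floor 4 mm above the bench). Origin at the centre of its underside, on the bench; x and y along its sides, z up.
- tray_round: Round shallow green tray, fixed to the bench; outside diameter 130 mm, rim 12 mm high, wall and floor 4 mm thick (inside diameter 122 mm, its floor 4 mm above the bench). Origin at the centre of its underside, on the bench; z up.
- sample_jar_mid (a point): Glass sample jar with a lid, loose, diameter 48 mm, 75 mm high; not to be disturbed. Origin at its centre, half-way up; z up.
- torch_mid (a point): Black inspection torch standing on its head, loose; head diameter 36 mm, 93 mm high; not to be disturbed. Origin on its axis, 45 mm above the bench; z up. (Other equipment, up to 135 mm high, stands fixed round the edge of the bench: over 0.7 m ahead of the robot or over 0.55 m to its sides.)
Things that resemble listed ones, but are neither listed nor needed, are in the scene too. Leave any blue look-alike of the part that bears cutter_large_mid alone. What is shaped like the tray_oblong but orange is not meant.

How it is judged:
At the end, for the whole second after the job is handed in: Cutters side by side in the oblong tray, weights in the round tray, mould in the square tray: each within the walls, underside within 4 mm of the tray floor, upright within 0.12 rad, at rest; jar and torch standing within 25 mm of where they started (x of cutter_large_mid in the frame of tray_oblong between -0.024 and 0.024 m and y of cutter_large_mid in the frame of tray_oblong between -0.059 and 0.059 m and height (world z) of cutter_large_mid between 0.02 and 0.028 m and angle between each of cutter_large_mid, cutter_small_mid, weight_large_mid, weight_small_mid, loaf_mould_mid, sample_jar_mid, torch_mid's own z axis and vertical below 0.12 rad and linear speed of each of cutter_large, cutter_small, weight_large, weight_small, loaf_mould below 0.02 m/s and x of cutter_small_mid in the frame of tray_oblong between -0.032 and 0.032 m and y of cutter_small_mid in the frame of tray_oblong between -0.067 and 0.067 m and height (world z) of cutter_small_mid between 0.02 and 0.028 m and horizontal distance between weight_large_mid and tray_round below 0.047 m and height (world z) of weight_large_mid between 0.029 and 0.037 m and horizontal distance between weight_small_mid and tray_round below 0.051 m and height (world z) of weight_small_mid between 0.023 and 0.031 m and x of loaf_mould_mid in the frame of tray_square between -0.039 and 0.039 m and y of loaf_mould_mid in the frame of tray_square between -0.039 and 0.039 m and height (world z) of loaf_mould_mid between 0.02 and 0.028 m and horizontal distance between cutter_large_mid and cutter_small_mid above 0.048 m and distance of each of sample_jar_mid, torch_mid from where it was at the start of the episode below 0.025 m); the robot touches nothing.
It fails at once if one of the tools is dropped (falls freely faster than 0.8 m/s, a fall of about 35 mm) ((linear speed of cutter_large above 0.8 m/s and contact force between the fingers and cutter_large below 0.05 N) or (linear speed of cutter_small above 0.8 m/s and contact force between the fingers and cutter_small below 0.05 N) or (linear speed of weight_large above 0.8 m/s and contact force between the fingers and weight_large below 0.05 N) or (linear speed of weight_small above 0.8 m/s and contact force between the fingers and weight_small below 0.05 N) or (linear speed of loaf_mould above 0.8 m/s and contact force between the fingers and loaf_mould below 0.05 N)).
It fails at once if the sample jar is pushed more than 25 mm or knocked over (distance of sample_jar_mid from where it was at the start of the episode above 0.025 m or angle between sample_jar_mid's own z axis and vertical above 0.3 rad).
It fails at once if the torch is pushed more than 25 mm or knocked over (distance of torch_mid from where it was at the start of the episode above 0.025 m or angle between torch_mid's own z axis and vertical above 0.3 rad).
It also fails if it takes over 128 s, if anything falls off the work surface, if the arm or the gripper's body presses on something with over 40 N, if the wrist force passes 120 N, or if a joint passes its speed limit or range.

## Working session

There is one attempt and no reset: what is moved stays moved. The work goes in short steps, Python scripts to look and compute and a shell command to move; the robot and the scene stay as the last step left them, time stands still between calls to the robot, and variables do not carry over. Pictures are saved under pics/ and viewed, at most 14 in all, crops included, and the job is handed in when it is done.

```bash
mkdir -p pics; python3 - <<'E'
from workcell import manip
import cv2, numpy as np
o=manip.get_obs(); print({k:np.round(v,3).tolist() for k,v in o.items()})
for n in("top","side"):
    p,d=manip.camera(n); cv2.imwrite(f"pics/{n}0.png",p); np.save(f"pics/{n}0.npy",d)
    c=manip.camera_params(n); print(n,{k:np.round(v,3).tolist() for k,v in c.items()})
E
```

```text
{'clock': 0.0, 'joint_pos': [1.083, 0.333, -0.065, 1.461, 0.022, 1.35, -0.088], 'joint_velocities': [-0.002, 0.001, -0.0, -0.001, -0.0, -0.0, -0.0], 'tau': [-0.0, -62.543, 0.049, -39.161, 0.016, 0.01, -0.0], 'position': [0.28, -0.558, 0.231], 'ee_rot': [0.973, 0.23, -0.0, -0.001], 'ft_force': [-0.715, 0.033, 0.975], 'torque': [0.041, -0.024, 0.047], 'grasp_force': 0.0, 'grip_width': 1.0}
top {'intrinsics': [[419.504, 0.0, 276.241], [0.0, 419.504, 211.061], [0.0, 0.0, 1.0]], 'R': [[-0.018, -1.0, 0.008], [-0.998, 0.017, -0.066], [0.066, -0.009, -0.998]], 't': [0.037, 0.496, 1.319]}
side {'intrinsics': [[442.016, 0.0, 277.908], [0.0, 442.016, 204.886], [0.0, 0.0, 1.0]], 'R': [[-0.801, -0.599, -0.01], [-0.386, 0.528, -0.757], [0.459, -0.602, -0.654]], 't': [0.42, 0.211, 1.079]}
```

View pics/top0.png

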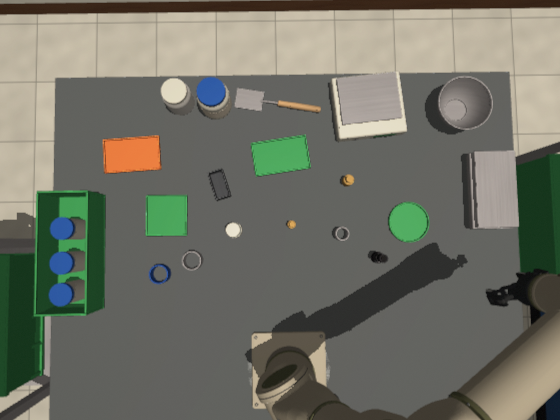

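View pics/side0.png

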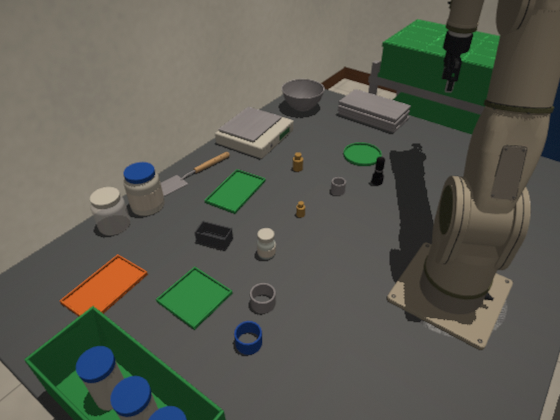

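The top view shows the oblong tray at (281,156), square tray (167,215) and round tray (408,222). The weights are at (348,180) and (292,224), the cutters at (192,260) large and (342,233) small, and the mould at (220,184). The jar is at (233,230) and the torch at (378,257). The blue ring at (160,273) and the orange tray are decoys.

```bash
cat > h.py <<'E'
from workcell import manip
import cv2, numpy as np
def ray(px,c,z):
    """pixels Nx2 -> world points on plane height z"""
    px=np.atleast_2d(np.float64(px)); K,R,t=[np.array(c[k]) for k in("intrinsics","R","t")]
    d=np.c_[px,np.ones(len(px))]@np.linalg.inv(K).T@R; o=-R.T@t
    return o+d*((z-o[2])/d[:,2])[:,None]
def cloud(d,c):
    K,R,t=[np.array(c[k]) for k in("intrinsics","R","t")]
    v,u=np.mgrid[:d.shape[0],:d.shape[1]]
    P=np.stack([(u-K[0,2])/K[0,0]*d,(v-K[1,2])/K[1,1]*d,d],-1)
    return (P-t)@R
E
python3 - <<'E'
from h import *
c=manip.camera_params("top"); p=cv2.imread("pics/top0.png"); d=np.load("pics/top0.npy")
W=cloud(d,c); z=W[...,2]
print("bench z",np.median(z[280:320,150:240]),np.std(z[280:320,150:240]))
g=((p[...,1]>90)&(p[...,2]<80)&(p[...,0]<100)).astype(np.uint8)
for n,(u,v) in dict(oblong=(281,156),square=(167,215),round=(408,222)).items():
    m=np.zeros_like(g); m[v-32:v+32,u-36:u+36]=g[v-32:v+32,u-36:u+36]
    cs=max(cv2.findContours(m,0,2)[0],key=cv2.contourArea)[:,0]
    X=ray(cs,c,.012)[:,:2].astype(np.float32); r=cv2.minAreaRect(X)
    print(n,np.round(r[0],4),np.round(r[1],4),round(r[2],1),np.round(cv2.fitEllipse(X)[0],4))
T=dict(cutL=(192,260,.04),cutS=(342,233,.04),wL=(348,180,.058),wS=(292,224,.046),mould=(220,184,.04),jar=(233,230,.075),torch=(378,257,.093),blue=(160,273,.04))
for n,(u,v,h) in T.items():
    m=np.zeros_like(g); s=20; m[v-s:v+s,u-s:u+s]=(z[v-s:v+s,u-s:u+s]>h*.75)&(z[v-s:v+s,u-s:u+s]<h+.03)
    Q=W[m>0]; 
    if len(Q)<4: print(n,len(Q)); continue
    r=cv2.minAreaRect(Q[:,:2].astype(np.float32)); print(n,len(Q),np.round(r[0],4),np.round(r[1],4),round(r[2],1),np.round(Q.mean(0),4))
o=manip.get_obs()
w=manip.camera_params("wrist"); R=np.array(w["R"]); t=np.array(w["t"])
from scipy.spatial.transform import Rotation as Ro
T=Ro.from_quat(o["ee_rot"]).as_matrix(); print("cam in tool",T.T@(-R.T@t-o["position"]),(R@T).round(3).tolist(), w["intrinsics"])
print("tool axes",T.round(3).tolist())
E
```

```text
bench z -0.0007274139109364085 0.08700921848257515
oblong [0.676  0.0122] [0.1108 0.182 ] 8.1 [0.6744 0.0115]
square [0.49   0.3788] [0.1333 0.1276] 89.0 [0.511  0.3795]
round [ 0.4558 -0.3935] [0.1255 0.1247] 89.0 [ 0.455  -0.3924]
cutL 91 [0.3448 0.2949] [0.0579 0.0582] 18.0 [0.3443 0.2943 0.0386]
cutS 62 [ 0.4209 -0.1755] [0.0432 0.0406] 89.0 [ 0.4209 -0.1759  0.0388]
wL 44 [ 0.5893 -0.2003] [0.0199 0.0207] 42.5 [ 0.5888 -0.2005  0.0571]
wS 26 [ 0.453  -0.0198] [0.019  0.0123] 89.9 [ 0.4524 -0.0193  0.0436]
mould 98 [0.5831 0.2083] [0.0902 0.0484] 17.0 [0.585  0.208  0.0376]
jar 161 [0.4386 0.162 ] [0.0417 0.0396] 88.8 [0.4377 0.1622 0.0739]
torch 75 [ 0.3444 -0.2881] [0.0239 0.0248] 4.0 [ 0.344  -0.2868  0.0883]
blue 103 [0.3047 0.397 ] [0.0595 0.0584] 88.9 [0.3052 0.3969 0.0379]
cam in tool [ 0.07045656  0.00022551 -0.14316245] [[-0.0, 1.0, 0.001], [-0.96, -0.0, -0.279], [-0.279, -0.001, 0.96]] [[317.61263237   0.         283.34181755]
 [  0.         317.61263237 211.83179175]
 [  0.           0.           1.        ]]
tool axes [[0.894, 0.448, -0.001], [0.448, -0.894, 0.001], [-0.0, -0.001, -1.0]]
```

```bash
cat > go.py <<'E'
# print the tool-frame shift (mm) from the present TCP to each target x,y,z
import sys; from h import *
from scipy.spatial.transform import Rotation as Ro
o=manip.get_obs(); T=Ro.from_quat(o["ee_rot"]).as_matrix(); p=np.array(o["position"])
print("t",round(o["clock"],2),"p",p.round(4),"psi",round(np.degrees(np.arctan2(T[1,0],T[0,0])),1),"w",round(o["grip_width"],3),"F",round(o["grasp_force"],1))
for a in sys.argv[1:]: print(a,(T.T@(np.array(eval(a))-p)*1000).round(1))
E
python3 -m creep '{"slide":[[0,0,0],[0.05,-0.0315,0],[0.05,-0.0315,0],[0.05,-0.0315,0],[0.05,-0.0315,0],[0.05,-0.0315,0.03],[0.05,-0.0315,0.03],[0.05,-0.0315,0.03]],"twist":[9.6,0,0,0,0,0,0,0]}' 100 40
python3 -m creep '{"slide":[[0.05,-0.0315,0],[0,0,0],[0,0,0]],"twist":[0,0,0]}'
python3 go.py 0.589,-0.2005,0.12
```

```text
clock: 1.1
position: [0.5444, -0.2516, 0.1455]
ee_rot: [0.989, 0.148, -0.0, 0.0]
ft_force: [0.9, 0.2, 0.5]
grip_width: 1.002
grasp_force: 0.0
clock: 1.48
position: [0.5819, -0.2085, 0.146]
ee_rot: [0.989, 0.148, -0.0, 0.0]
ft_force: [-1.3, -0.8, -0.3]
grip_width: 0.997
grasp_force: 0.0
t 1.48 p [ 0.5819 -0.2085  0.146 ] psi 17.0 w 0.997 F 0.0
0.589,-0.2005,0.12 [ 9.1 -5.6 26. ]
```

```bash
python3 -m creep '{"slide":[[0.009,-0.0055,-0.015],[0,0,0],[0,0,0]],"twist":[0,0,0]}'
python3 - <<'E'
from h import *
c=manip.camera_params("wrist"); p,d=manip.camera("wrist"); cv2.imwrite("pics/w1.png",p)
W=cloud(d,c); m=(W[...,2]>.053)&(W[...,2]<.064)&(np.hypot(W[...,0]-.589,W[...,1]+.2)<.04)
m2=(W[...,2]>.02)&(W[...,2]<.041)&(np.hypot(W[...,0]-.589,W[...,1]+.2)<.04)
print(m.sum(),cv2.minEnclosingCircle(W[m][:,:2].astype(np.float32)),cv2.minAreaRect(W[m2][:,:2].astype(np.float32)))
E
```

```text
clock: 1.85
position: [0.5892, -0.2008, 0.1618]
ee_rot: [0.989, 0.148, 0.0, 0.0]
ft_force: [1.0, 0.4, -0.1]
grip_width: 1.002
grasp_force: 0.0
578 ((0.5914726257324219, -0.1992398500442505), 0.011152977123856544) ((0.5916040539741516, -0.19908788800239563), (0.03308025375008583, 0.03283653408288956), 16.945951461791992)
```

View pics/w1.png

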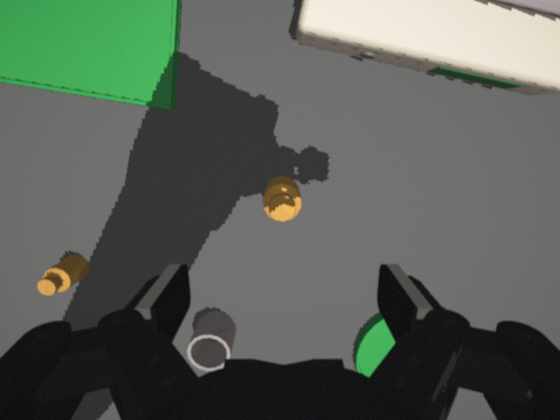

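The wrist view shows the large weight at (282,200), centred between the fingers and about 2 mm from the top-camera estimate. I'm going down on it.

```bash
python3 -m creep '{"slide":[[0.0025,-0.001,0.03],[0,0,0.04],[0,0,0.04],[0,0,0.03],[0,0,0.013],[0,0,0],[0,0,0]],"twist":[0,0,0,0,0,0,0]}'
python3 -m creep '{"slide":[[0,0,0],[0,0,0],[0,0,0],[0,0,0],[0,0,0],[0,0,0]],"twist":[0,0,0,0,0,0]}' 0 40
python3 -m creep '{"slide":[[0,0,-0.01],[0,0,-0.03],[0,0,-0.04],[0,0,-0.04],[0,0,0],[0,0,0]],"twist":[0,0,0,0,0,0]}'
python3 go.py 0.482,-0.385,0.1
```

```text
clock: 2.78
position: [0.5923, -0.199, 0.0099]
ee_rot: [0.989, 0.148, 0.001, 0.0]
ft_force: [0.4, -0.1, 0.2]
grip_width: 0.999
grasp_force: 0.0
clock: 3.52
position: [0.5916, -0.1988, 0.009]
ee_rot: [0.989, 0.148, 0.0, 0.0]
ft_force: [-0.6, 0.2, 6.0]
grip_width: 0.384
grasp_force: 40.1
clock: 4.28
position: [0.5906, -0.1985, 0.1275]
ee_rot: [0.989, 0.148, -0.001, -0.0]
ft_force: [0.1, 0.6, -4.2]
grip_width: 0.382
grasp_force: 40.4
t 4.28 p [ 0.5906 -0.1985  0.1275] psi 17.0 w 0.382 F 40.4
0.482,-0.385,0.1 [-158.5  146.5   27.6]
```

```bash
python3 -m creep '{"slide":[[-0.03,0.03,0],[-0.045,0.04,0],[-0.045,0.04,0],[-0.03,0.03,0],[-0.0075,0.0055,0.02],[0,0,0.03],[0,0,0],[0,0,0]],"twist":[0,0,0,0,0,0,0,0]}'
python3 go.py 0.483,-0.384,0.0145
python3 - <<'E'
from h import *
c=manip.camera_params("wrist"); p,d=manip.camera("wrist"); cv2.imwrite("pics/w2.png",p)
W=cloud(d,c)
g=(p[...,1]>70)&(p[...,2]<80)&(p[...,0]<100)&(np.hypot(W[...,0]-.456,W[...,1]+.393)<.09)
Q=W[g][:,:2].astype(np.float32); print(g.sum(),cv2.minEnclosingCircle(Q),Q.min(0),Q.max(0))
E
```

```text
clock: 5.28
position: [0.4839, -0.3831, 0.0785]
ee_rot: [0.989, 0.149, -0.0, -0.0]
ft_force: [-0.2, -0.0, -2.7]
grip_width: 0.383
grasp_force: 40.6
t 5.28 p [ 0.4839 -0.3831  0.0785] psi 17.1 w 0.383 F 40.6
0.483,-0.384,0.0145 [-1.1  0.6 64. ]
13698 ((0.4629915654659271, -0.3780922591686249), 0.079246886074543) [ 0.39325243 -0.45479327] [ 0.54121816 -0.30307934]
```

View pics/w2.png

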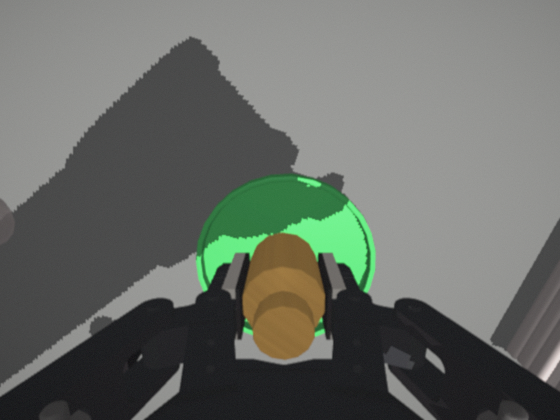

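The weight sits level in the fingers and the tray, at about (286,255), is centred sideways under it. I'm lowering it now.

```bash
python3 -c "
from h import *
c=manip.camera_params('wrist');print(ray([[287,176],[197,255],[376,255]],c,.012).round(4))"
python3 -m creep '{"slide":[[-0.001,0.0005,0.025],[0,0,0.02],[0,0,0.012],[0,0,0.005],[0,0,0.0015],[0,0,0],[0,0,0]],"twist":[0,0,0,0,0,0,0]}'
python3 go.py
```

```text
[[ 0.5178 -0.3759  0.012 ]
 [ 0.4442 -0.3311  0.012 ]
 [ 0.482  -0.454   0.012 ]]
clock: 6.2
position: [0.4828, -0.3849, 0.0155]
ee_rot: [0.989, 0.148, 0.0, 0.0]
ft_force: [-0.7, 0.6, -3.5]
grip_width: 0.383
grasp_force: 40.6
t 6.2 p [ 0.4828 -0.3849  0.0155] psi 17.0 w 0.383 F 40.6
```

```bash

python3 -m creep '{"slide":[[0,0,0.001],[0,0,0.001],[0,0,0.0005],[0,0,0],[0,0,0]],"twist":[0,0,0,0,0]}'
python3 -m creep '{"slide":[[0,0,0],[0,0,0],[0,0,0],[0,0,0]],"twist":[0,0,0,0]}' 62 40
python3 -m creep '{"slide":[[0,0,-0.01],[0,0,-0.03],[0,0,-0.04],[0,0,-0.04],[0,0,0],[0,0,0]],"twist":[0,0,0,0,0,0]}' 
python3 go.py 0.454,-0.0195,0.12
```

```text
clock: 6.82
position: [0.4826, -0.3848, 0.013]
ee_rot: [0.989, 0.148, 0.0, 0.0]
ft_force: [-4.1, 1.7, 5.9]
grip_width: 0.385
grasp_force: 41.5
clock: 7.32
position: [0.4826, -0.3847, 0.0124]
ee_rot: [0.989, 0.148, 0.0, 0.0]
ft_force: [0.4, -0.4, 0.4]
grip_width: 0.621
grasp_force: 0.0
clock: 8.07
position: [0.4824, -0.3846, 0.1325]
ee_rot: [0.989, 0.148, 0.0, 0.0]
ft_force: [-0.1, -0.5, 0.1]
grip_width: 0.621
grasp_force: 0.0
t 8.07 p [ 0.4824 -0.3846  0.1325] psi 17.0 w 0.621 F 0.0
0.454,-0.0195,0.12 [  79.8 -357.4   12.5]
```

```bash

cat > near.py <<'E'
# near.py x y zlo zhi rad : wrist-depth extent of what stands near x,y
import sys; from h import *
x,y,a,b,r=map(float,sys.argv[1:]); c=manip.camera_params("wrist"); p,d=manip.camera("wrist")
W=cloud(d,c); m=(W[...,2]>a)&(W[...,2]<b)&(np.hypot(W[...,0]-x,W[...,1]-y)<r)&(d>0)
Q=W[m][:,:2].astype(np.float32); print(m.sum(),"rect",[np.round(v,4) for v in cv2.minAreaRect(Q)],"circle",[np.round(v,4) for v in cv2.minEnclosingCircle(Q)])
E
python3 -m creep '{"slide":[[0.01,-0.04,0],[0.011,-0.05,0],[0.011,-0.05,0],[0.011,-0.05,0],[0.011,-0.05,0],[0.011,-0.05,0],[0.011,-0.05,0],[0.004,-0.0174,0]],"twist":[0,0,0,0,0,0,0,0]}' 100
python3 -m creep '{"slide":[[0,0,0],[0,0,0]],"twist":[0,0]}'
python3 near.py .453 -.0195 .042 .052 .03
python3 near.py .453 -.0195 .02 .035 .03
python3 go.py 0.454,-0.0195,0.004
```

```text
clock: 9.07
position: [0.4532, -0.0164, 0.1316]
ee_rot: [0.989, 0.15, -0.001, -0.0]
ft_force: [1.0, -0.9, -0.7]
grip_width: 1.0
grasp_force: 0.0
clock: 9.32
position: [0.4541, -0.0207, 0.1319]
ee_rot: [0.989, 0.147, -0.0, 0.0]
ft_force: [0.2, 0.6, -0.3]
grip_width: 0.999
grasp_force: 0.0
389 rect [array([ 0.4543, -0.0164]), array([0.0162, 0.0162]), np.float64(72.2594)] circle [array([ 0.454 , -0.0165]), np.float64(0.0084)]
468 rect [array([ 0.4549, -0.0165]), array([0.0237, 0.025 ]), np.float64(21.3707)] circle [array([ 0.454 , -0.0166]), np.float64(0.0131)]
t 9.43 p [ 0.4542 -0.0208  0.1321] psi 16.9 w 0.995 F 0.0
0.454,-0.0195,0.004 [  0.2  -1.3 128.1]
```

```bash
python3 -m creep '{"slide":[[0.001,-0.004,0.03],[0,0,0.04],[0,0,0.03],[0,0,0.018],[0,0,0.01],[0,0,0],[0,0,0]],"twist":[0,0,0,0,0,0,0]}'
python3 -m creep '{"slide":[[0,0,0],[0,0,0],[0,0,0],[0,0,0],[0,0,0],[0,0,0],[0,0,0]],"twist":[0,0,0,0,0,0,0]}' 0 40
python3 -m creep '{"slide":[[0,0,-0.01],[0,0,-0.03],[0,0,-0.04],[0,0,-0.05],[0,0,0],[0,0,0]],"twist":[0,0,0,0,0,0]}'
python3 go.py 0.43,-0.402,0.13
```

```text
clock: 10.3
position: [0.4548, -0.0156, 0.0052]
ee_rot: [0.989, 0.148, 0.001, 0.0]
ft_force: [-0.0, 0.6, 0.5]
grip_width: 1.002
grasp_force: 0.0
clock: 11.18
position: [0.4543, -0.0154, 0.0048]
ee_rot: [0.989, 0.148, 0.0, 0.0]
ft_force: [-1.5, 0.3, 5.1]
grip_width: 0.291
grasp_force: 39.0
clock: 11.92
position: [0.4537, -0.0155, 0.1341]
ee_rot: [0.989, 0.148, -0.0, 0.0]
ft_force: [-0.3, -0.7, -1.3]
grip_width: 0.288
grasp_force: 39.5
t 11.93 p [ 0.4537 -0.0155  0.1341] psi 17.0 w 0.288 F 39.5
0.43,-0.402,0.13 [-135.8  362.6    4.2]
```

```bash
python3 -m creep '{"slide":[[-0.015,0.04,0],[-0.02,0.053,0],[-0.02,0.053,0],[-0.02,0.053,0],[-0.02,0.053,0],[-0.02,0.053,0],[-0.015,0.04,0],[-0.006,0.0176,0]],"twist":[0,0,0,0,0,0,0,0]}'
python3 -m creep '{"slide":[[0,0,0.03],[0,0,0.03],[0,0,0],[0,0,0]],"twist":[0,0,0,0]}'
python3 go.py 0.429,-0.402,0.0095
```

```text
clock: 12.92
position: [0.4285, -0.4038, 0.1323]
ee_rot: [0.989, 0.147, -0.001, -0.001]
ft_force: [0.1, 1.1, -1.6]
grip_width: 0.288
grasp_force: 39.6
clock: 13.42
position: [0.4309, -0.4016, 0.0751]
ee_rot: [0.989, 0.148, 0.0, 0.0]
ft_force: [0.3, -0.3, -1.4]
grip_width: 0.288
grasp_force: 39.6
t 13.43 p [ 0.4309 -0.4016  0.0751] psi 17.1 w 0.288 F 39.6
0.429,-0.402,0.0095 [-1.9 -0.2 65.6]
```

```bash

python3 -m creep '{"slide":[[-0.002,0,0.025],[0,0,0.02],[0,0,0.012],[0,0,0.006],[0,0,0.0015],[0,0,0.001],[0,0,0],[0,0,0]],"twist":[0,0,0,0,0,0,0,0]}'
python3 go.py
```

```text
clock: 14.42
position: [0.4286, -0.4027, 0.0093]
ee_rot: [0.989, 0.148, 0.0, 0.0]
ft_force: [-0.1, 0.2, -1.2]
grip_width: 0.29
grasp_force: 39.6
t 14.43 p [ 0.4286 -0.4027  0.0093] psi 17.0 w 0.29 F 39.6
```

```bash

python3 -m creep '{"slide":[[0,0,0.0008],[0,0,0],[0,0,0]],"twist":[0,0,0]}'
python3 -m creep '{"slide":[[0,0,0],[0,0,0],[0,0,0],[0,0,0]],"twist":[0,0,0,0]}' 52
python3 -m creep '{"slide":[[0,0,-0.01],[0,0,-0.03],[0,0,-0.04],[0,0,-0.045],[0,0,0],[0,0,0]],"twist":[0,0,0,0,0,0]}' 
python3 go.py 0.422,-0.1745,0.13
```

```text
clock: 14.8
position: [0.4286, -0.4027, 0.0088]
ee_rot: [0.989, 0.148, 0.0, 0.0]
ft_force: [-1.8, 1.2, 6.0]
grip_width: 0.288
grasp_force: 40.3
clock: 15.3
position: [0.4284, -0.4025, 0.0081]
ee_rot: [0.989, 0.148, 0.0, 0.0]
ft_force: [-0.2, -0.3, -0.7]
grip_width: 0.517
grasp_force: 0.0
clock: 16.05
position: [0.4282, -0.4024, 0.1332]
ee_rot: [0.989, 0.148, 0.0, 0.0]
ft_force: [-0.4, 0.6, -0.8]
grip_width: 0.516
grasp_force: 0.0
t 16.05 p [ 0.4282 -0.4024  0.1332] psi 17.0 w 0.516 F 0.0
0.422,-0.1745,0.13 [  60.8 -219.7    3.1]
```

```bash
python3 -m creep '{"slide":[[0.01,-0.035,0],[0.013,-0.05,0],[0.014,-0.05,0],[0.014,-0.05,0],[0.0098,-0.0347,0],[0,0,0],[0,0,0]],"twist":[0,0,0,0,0,0,0]}' 100
python3 near.py .421 -.1755 .036 .046 .035
python3 go.py 0.422,-0.1745,0.008
```

```text
clock: 16.92
position: [0.4217, -0.1753, 0.1326]
ee_rot: [0.989, 0.148, -0.0, -0.0]
ft_force: [-0.5, -0.5, 0.8]
grip_width: 0.998
grasp_force: 0.0
898 rect [array([ 0.4221, -0.1738]), array([0.043 , 0.0426]), np.float64(19.6293)] circle [array([ 0.4222, -0.1741]), np.float64(0.0219)]
t 16.98 p [ 0.4217 -0.1757  0.1326] psi 16.9 w 1.003 F 0.0
0.422,-0.1745,0.008 [  0.7  -1.  124.6]
```

```bash
python3 -m creep '{"slide":[[0.001,-0.0015,0.03],[0,0,0.04],[0,0,0.03],[0,0,0.014],[0,0,0.008],[0,0,0],[0,0,0]],"twist":[0,0,0,0,0,0,0]}'
python3 -m creep '{"slide":[[0,0,0],[0,0,0],[0,0,0],[0,0,0],[0,0,0],[0,0,0]],"twist":[0,0,0,0,0,0]}' 0 35
python3 -m creep '{"slide":[[0,0,-0.01],[0,0,-0.03],[0,0,-0.04],[0,0,-0.03],[0,0,0],[0,0,0]],"twist":[0,0,0,0,0,0]}'
python3 - <<'E'
import numpy as np
a=np.radians(8.1); C=np.array([.677,.0132]); y=np.array([-np.sin(a),np.cos(a)])
print("small",C+.055*y,"large",C-.045*y, "small alt",C-.055*y,"large alt",C+.045*y)
E
python3 go.py 0.6847,-0.0413,0.13 0.6693,0.0677,0.13
```

```text
clock: 17.85
position: [0.4233, -0.1733, 0.012]
ee_rot: [0.989, 0.148, 0.001, 0.0]
ft_force: [0.7, -0.2, 0.1]
grip_width: 1.006
grasp_force: 0.0
clock: 18.6
position: [0.423, -0.173, 0.0117]
ee_rot: [0.989, 0.148, 0.0, 0.0]
ft_force: [-1.9, 0.7, 6.4]
grip_width: 0.505
grasp_force: 34.9
clock: 19.35
position: [0.4223, -0.1728, 0.1208]
ee_rot: [0.989, 0.148, -0.0, -0.0]
ft_force: [-0.1, -0.5, -0.3]
grip_width: 0.506
grasp_force: 35.8
small [0.66925043 0.0676513 ] large [ 0.68334056 -0.03135106] small alt [ 0.68474957 -0.0412513 ] large alt [0.67065944 0.05775106]
t 19.35 p [ 0.4223 -0.1728  0.1208] psi 17.0 w 0.506 F 35.8
0.6847,-0.0413,0.13 [289.4 -48.9  -9.3]
0.6693,0.0677,0.13 [ 306.6 -157.6   -9.3]
```

```bash
python3 -m creep '{"slide":[[0.03,-0.005,-0.005],[0.05,-0.0085,-0.005],[0.05,-0.0085,0],[0.05,-0.0085,0],[0.05,-0.0085,0],[0.04,-0.007,0],[0.0194,-0.0029,0],[0,0,0]],"twist":[0,0,0,0,0,0,0,0]}'
python3 -m creep '{"slide":[[0,0,0.04],[0,0,0.03],[0,0,0],[0,0,0]],"twist":[0,0,0,0]}'
python3 go.py 0.6847,-0.0413,0.0165
python3 - <<'E'
from h import *
c=manip.camera_params("wrist"); p,d=manip.camera("wrist"); cv2.imwrite("pics/w3.png",p)
E
```

```text
clock: 20.35
position: [0.6849, -0.04, 0.1289]
ee_rot: [0.989, 0.149, -0.001, -0.001]
ft_force: [-1.4, 0.6, -1.6]
grip_width: 0.498
grasp_force: 35.8
clock: 20.85
position: [0.6853, -0.0419, 0.0624]
ee_rot: [0.989, 0.148, 0.001, 0.0]
ft_force: [0.1, 0.0, -0.3]
grip_width: 0.503
grasp_force: 35.8
t 20.85 p [ 0.6853 -0.0419  0.0624] psi 17.0 w 0.503 F 35.8
0.6847,-0.0413,0.0165 [-0.4 -0.7 45.9]
```

View pics/w3.png

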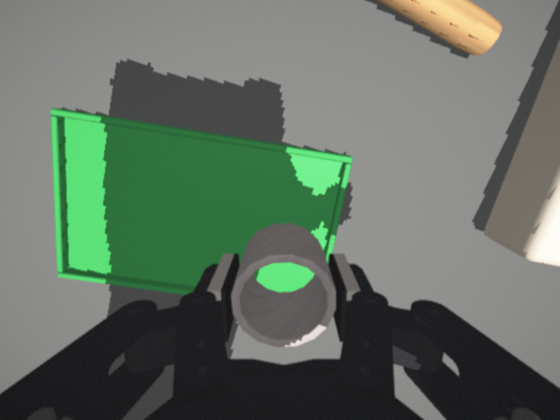

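The small cutter is held level over the tray's right end. The rim corners read about (52,110), (351,158) and (61,276).

```bash
python3 - <<'E'
from h import *
c=manip.camera_params("wrist"); X=ray([[52,110],[351,158],[61,276]],c,.012)[:,:2]; print(X,np.linalg.norm(X[1]-X[0]),np.linalg.norm(X[2]-X[0]),"centre",(X[1]+X[2])/2)
e=X[0]-X[1]; print(np.degrees(np.arctan2(e[1],e[0]))-90)
E
python3 -m creep '{"slide":[[-0.0005,-0.0005,0.02],[0,0,0.014],[0,0,0.006],[0,0,0.003],[0,0,0.0015],[0,0,0],[0,0,0]],"twist":[0,0,0,0,0,0,0]}'; python3 go.py
```

```text
[[ 0.71908667  0.10916107]
 [ 0.74393965 -0.06706311]
 [ 0.61240484  0.09271457]] 0.1779680656789215 0.10794211574448334 centre [0.67817225 0.01282573]
8.027509821866772
clock: 21.78
position: [0.6847, -0.0411, 0.017]
ee_rot: [0.989, 0.148, 0.0, 0.0]
ft_force: [-0.3, -0.1, -0.0]
grip_width: 0.504
grasp_force: 35.8
t 21.77 p [ 0.6847 -0.0411  0.017 ] psi 17.0 w 0.504 F 35.8
```

```bash

python3 -m creep '{"slide":[[0,0,0.001],[0,0,0.0007],[0,0,0],[0,0,0]],"twist":[0,0,0,0]}'
python3 -m creep '{"slide":[[0,0,0],[0,0,0],[0,0,0],[0,0,0]],"twist":[0,0,0,0]}' 72
python3 -m creep '{"slide":[[0,0,-0.01],[0,0,-0.03],[0,0,-0.04],[0,0,-0.045],[0,0,0],[0,0,0]],"twist":[0,0,0,0,0,0]}' 
python3 go.py 0.3455,0.2955,0.135
```

```text
clock: 22.28
position: [0.6847, -0.0411, 0.0159]
ee_rot: [0.989, 0.148, 0.0, 0.0]
ft_force: [-2.5, 0.4, 5.7]
grip_width: 0.5
grasp_force: 36.4
clock: 22.78
position: [0.6845, -0.0411, 0.0149]
ee_rot: [0.989, 0.148, -0.0, 0.0]
ft_force: [0.4, 0.2, -1.0]
grip_width: 0.725
grasp_force: 0.0
clock: 23.52
position: [0.6843, -0.0412, 0.1401]
ee_rot: [0.989, 0.148, 0.0, 0.0]
ft_force: [-0.3, 0.4, -0.5]
grip_width: 0.72
grasp_force: 0.0
t 23.52 p [ 0.6843 -0.0412  0.1401] psi 17.0 w 0.72 F 0.0
0.3455,0.2955,0.135 [-225.4 -421.1    5. ]
```

```bash
python3 -m creep '{"slide":[[-0.016,-0.03,0],[-0.027,-0.05,0],[-0.027,-0.05,0],[-0.027,-0.05,0],[-0.027,-0.05,0],[-0.027,-0.05,0],[-0.027,-0.05,0],[-0.027,-0.05,0]],"twist":[0,0,0,0,0,0,0,0]}' 100
python3 -m creep '{"slide":[[-0.0204,-0.0411,0],[0,0,0],[0,0,0]],"twist":[0,0,0]}'
python3 near.py .345 .295 .036 .046 .043
python3 go.py 0.346,0.296,0.01
```

```text
clock: 24.52
position: [0.3752, 0.2628, 0.1391]
ee_rot: [0.989, 0.148, -0.001, 0.0]
ft_force: [1.0, 0.6, 0.2]
grip_width: 1.002
grasp_force: 0.0
clock: 24.9
position: [0.3457, 0.2947, 0.1393]
ee_rot: [0.989, 0.148, -0.0, 0.0]
ft_force: [-0.1, 0.3, 0.2]
grip_width: 0.999
grasp_force: 0.0
1200 rect [array([0.3464, 0.297 ]), array([0.0589, 0.0589]), np.float64(62.8856)] circle [array([0.3463, 0.2968]), np.float64(0.03)]
t 24.95 p [0.3461 0.2945 0.1394] psi 17.0 w 0.997 F 0.0
0.346,0.296,0.01 [  0.5  -1.6 129.4]
```

```bash
python3 -m creep '{"slide":[[0.001,-0.0025,0.035],[0,0,0.04],[0,0,0.03],[0,0,0.014],[0,0,0.01],[0,0,0],[0,0,0]],"twist":[0,0,0,0,0,0,0]}'
python3 -m creep '{"slide":[[0,0,0],[0,0,0],[0,0,0],[0,0,0],[0,0,0],[0,0,0]],"twist":[0,0,0,0,0,0]}' 0 35
python3 -m creep '{"slide":[[0,0,-0.01],[0,0,-0.03],[0,0,-0.04],[0,0,-0.05],[0,0,0],[0,0,0]],"twist":[0,0,0,0,0,0]}'
python3 go.py 0.6714,0.0577,0.135
```

```text
clock: 25.82
position: [0.3464, 0.2986, 0.0117]
ee_rot: [0.989, 0.148, 0.001, -0.0]
ft_force: [-0.2, -0.7, 0.1]
grip_width: 0.999
grasp_force: 0.0
clock: 26.58
position: [0.3462, 0.2984, 0.0117]
ee_rot: [0.989, 0.148, 0.001, 0.0]
ft_force: [-0.9, -1.4, 6.9]
grip_width: 0.678
grasp_force: 36.3
clock: 27.32
position: [0.3456, 0.2979, 0.1406]
ee_rot: [0.989, 0.148, 0.0, 0.0]
ft_force: [-1.0, 0.2, -1.7]
grip_width: 0.677
grasp_force: 38.4
t 27.32 p [0.3456 0.2979 0.1406] psi 17.0 w 0.677 F 38.4
0.6714,0.0577,0.135 [241.2 325.    5.8]
```

```bash
python3 -m creep '{"slide":[[0.022,0.03,0],[0.037,0.05,0],[0.037,0.05,0],[0.037,0.05,0],[0.037,0.05,0],[0.037,0.05,0],[0.0342,0.045,0],[0,0,0]],"twist":[0,0,0,0,0,0,0,0]}'
python3 -m creep '{"slide":[[0,0,0.03],[0,0,0.035],[0,0,0],[0,0,0]],"twist":[0,0,0,0]}'
python3 go.py 0.6714,0.0577,0.017
```

```text
clock: 28.32
position: [0.6729, 0.0532, 0.1372]
ee_rot: [0.989, 0.145, -0.002, 0.001]
ft_force: [-0.8, 1.0, -1.5]
grip_width: 0.68
grasp_force: 38.4
clock: 28.82
position: [0.6717, 0.0587, 0.0766]
ee_rot: [0.989, 0.148, 0.0, -0.0]
ft_force: [1.3, -0.2, -1.2]
grip_width: 0.678
grasp_force: 38.4
t 28.82 p [0.6717 0.0587 0.0766] psi 17.1 w 0.678 F 38.4
0.6714,0.0577,0.017 [-0.6  0.8 59.6]
```

```bash
python3 -m creep '{"slide":[[-0.0005,0.0005,0.025],[0,0,0.02],[0,0,0.009],[0,0,0.004],[0,0,0.0015],[0,0,0.001],[0,0,0],[0,0,0]],"twist":[0,0,0,0,0,0,0,0]}'; python3 go.py
```

```text
clock: 29.82
position: [0.6716, 0.0575, 0.0159]
ee_rot: [0.989, 0.148, 0.0, 0.0]
ft_force: [-0.7, 0.3, -0.2]
grip_width: 0.678
grasp_force: 38.5
t 29.82 p [0.6716 0.0575 0.0159] psi 17.0 w 0.678 F 38.5
```

```bash

python3 -m creep '{"slide":[[0,0,0.0005],[0,0,0],[0,0,0]],"twist":[0,0,0]}'
python3 -m creep '{"slide":[[0,0,0],[0,0,0],[0,0,0],[0,0,0]],"twist":[0,0,0,0]}' 86
python3 -m creep '{"slide":[[0,0,-0.01],[0,0,-0.03],[0,0,-0.04],[0,0,-0.045],[0,0,0],[0,0,0]],"twist":[0,0,0,0,0,0]}' 
python3 go.py 0.584,0.2095,0.135
```

```text
clock: 30.2
position: [0.6716, 0.0575, 0.0158]
ee_rot: [0.989, 0.148, 0.0, 0.0]
ft_force: [-2.5, -0.2, 5.9]
grip_width: 0.678
grasp_force: 39.1
clock: 30.7
position: [0.6713, 0.0575, 0.0148]
ee_rot: [0.989, 0.148, -0.0, 0.0]
ft_force: [0.8, -0.6, -0.1]
grip_width: 0.858
grasp_force: 0.0
clock: 31.45
position: [0.6712, 0.0574, 0.1401]
ee_rot: [0.989, 0.148, 0.0, 0.0]
ft_force: [-0.3, -0.0, -0.6]
grip_width: 0.858
grasp_force: 0.0
t 31.45 p [0.6712 0.0574 0.1401] psi 17.0 w 0.858 F 0.0
0.584,0.2095,0.135 [ -38.9 -171.     5.1]
```

```bash
python3 -m creep '{"slide":[[-0.008,-0.035,0],[-0.011,-0.05,0],[-0.011,-0.05,0],[-0.0089,-0.036,0],[0,0,0],[0,0,0]],"twist":[0,0,0,0,0,0]}' 100
python3 near.py .584 .209 .034 .046 .065
python3 go.py 0.584,0.2095,0.01
```

```text
clock: 32.2
position: [0.584, 0.2086, 0.1391]
ee_rot: [0.989, 0.148, -0.001, 0.0]
ft_force: [0.9, 0.5, 0.7]
grip_width: 0.996
grasp_force: 0.0
1528 rect [array([0.5846, 0.2104]), array([0.0901, 0.048 ]), np.float64(16.9235)] circle [array([0.5847, 0.2103]), np.float64(0.0506)]
t 32.25 p [0.5844 0.2081 0.1392] psi 16.9 w 1.0 F 0.0
0.584,0.2095,0.01 [  0.2  -1.5 129.2]
```

Position and angle agree. I'll grip the mould across its width.

```bash
python3 -m creep '{"slide":[[0.001,-0.002,0.035],[0,0,0.04],[0,0,0.03],[0,0,0.014],[0,0,0.01],[0,0,0],[0,0,0]],"twist":[0,0,0,0,0,0,0]}'
python3 -m creep '{"slide":[[0,0,0],[0,0,0],[0,0,0],[0,0,0],[0,0,0],[0,0,0]],"twist":[0,0,0,0,0,0]}' 0 35
python3 -m creep '{"slide":[[0,0,-0.01],[0,0,-0.03],[0,0,-0.04],[0,0,-0.05],[0,0,0],[0,0,0]],"twist":[0,0,0,0,0,0]}'
python3 go.py 0.491,0.38,0.135
```

```text
clock: 33.12
position: [0.5851, 0.212, 0.012]
ee_rot: [0.989, 0.148, 0.001, -0.0]
ft_force: [0.7, -0.0, 0.7]
grip_width: 1.001
grasp_force: 0.0
clock: 33.88
position: [0.5847, 0.2119, 0.0115]
ee_rot: [0.989, 0.148, 0.0, 0.0]
ft_force: [-1.5, -0.8, 5.6]
grip_width: 0.559
grasp_force: 37.4
clock: 34.62
position: [0.584, 0.2115, 0.1404]
ee_rot: [0.989, 0.148, -0.0, 0.0]
ft_force: [-1.0, -0.1, -2.2]
grip_width: 0.554
grasp_force: 36.8
t 34.62 p [0.584  0.2115 0.1404] psi 17.0 w 0.554 F 36.8
0.491,0.38,0.135 [ -39.6 -188.3    5.4]
```

```bash
python3 -m creep '{"slide":[[-0.008,-0.035,0],[-0.01,-0.05,0],[-0.01,-0.05,0],[-0.008,-0.036,0],[-0.0036,-0.0173,0],[0,0,0.03],[0,0,0.03],[0,0,0]],"twist":[0,0,0,0,0,0,0,0]}'
python3 -m creep '{"slide":[[0,0,0],[0,0,0]],"twist":[0,0]}'
python3 go.py 0.491,0.38,0.0165
python3 - <<'E'
from h import *
p,d=manip.camera("wrist"); cv2.imwrite("pics/w4.png",p)
E
```

```text
clock: 35.62
position: [0.4907, 0.3777, 0.0779]
ee_rot: [0.989, 0.147, -0.002, 0.002]
ft_force: [0.3, -0.5, -1.7]
grip_width: 0.556
grasp_force: 36.6
clock: 35.88
position: [0.4922, 0.3805, 0.0823]
ee_rot: [0.989, 0.148, 0.001, -0.0]
ft_force: [0.1, -0.5, -1.5]
grip_width: 0.554
grasp_force: 36.6
t 35.88 p [0.4922 0.3805 0.0823] psi 17.0 w 0.554 F 36.6
0.491,0.38,0.0165 [-1.4  0.2 65.8]
```

View pics/w4.png

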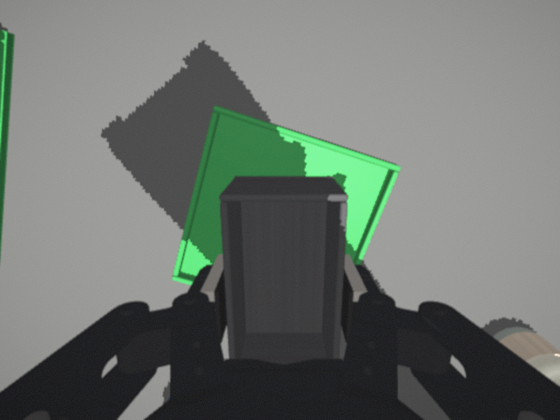

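The mould is held level over the square tray, whose far corners are at (215,107) and (399,167), with the near-left one at (175,279). I'm lowering it.

```bash
python3 - <<'E'
from h import *
c=manip.camera_params("wrist"); X=ray([[215,107],[399,167],[175,279]],c,.012)[:,:2]; print("centre",(X[1]+X[2])/2,np.linalg.norm(X[1]-X[0]))
E
python3 -m creep '{"slide":[[-0.0015,0,0.025],[0,0,0.02],[0,0,0.012],[0,0,0.005],[0,0,0.002],[0,0,0.001],[0,0,0],[0,0,0]],"twist":[0,0,0,0,0,0,0,0]}'; python3 go.py
```

```text
centre [0.49005363 0.38140792] 0.12726386273071946
clock: 36.92
position: [0.4902, 0.3799, 0.0162]
ee_rot: [0.989, 0.148, 0.0, -0.0]
ft_force: [-0.3, -0.8, -1.3]
grip_width: 0.551
grasp_force: 36.8
t 36.92 p [0.4902 0.3799 0.0162] psi 17.0 w 0.551 F 36.8
```

```bash

python3 -m creep '{"slide":[[0,0,0.0007],[0,0,0.0003],[0,0,0],[0,0,0]],"twist":[0,0,0,0]}'
python3 -m creep '{"slide":[[0,0,0],[0,0,0],[0,0,0],[0,0,0]],"twist":[0,0,0,0]}' 75
python3 -m creep '{"slide":[[0,0,-0.01],[0,0,-0.03],[0,0,-0.04],[0,0,-0.05],[0,0,-0.05],[0,0,-0.03],[0,0,0],[0,0,0]],"twist":[0,0,0,0,0,0,0,0]}' 
python3 - <<'E'
from h import *
p,d=manip.camera("top"); cv2.imwrite("pics/top1.png",cv2.resize(p[130:290,130:440],None,fx=2.5,fy=2.5))
c=manip.camera_params("top"); W=cloud(d,c); W0=cloud(np.load("pics/top0.npy"),c)
for n,x,y,a in [("jar",.4386,.162,.06),("torch",.344,-.287,.07),("wL",.483,-.384,.05),("wS",.429,-.402,.042),("cS",.685,-.041,.032),("cL",.672,.058,.032),("mould",.49,.38,.032)]:
    for V in(W,W0):
        m=(V[...,2]>a)&(V[...,2]<.11)&(np.hypot(V[...,0]-x,V[...,1]-y)<(.055 if n=="mould" else .035)); Q=V[m]
        if len(Q): print(n,len(Q),Q.mean(0).round(3),Q[:,2].max().round(3))
E
```

```text
clock: 37.42
position: [0.4901, 0.3799, 0.0155]
ee_rot: [0.989, 0.148, 0.0, 0.0]
ft_force: [-2.1, -2.7, 4.3]
grip_width: 0.557
grasp_force: 37.6
clock: 37.92
position: [0.4899, 0.3798, 0.0148]
ee_rot: [0.989, 0.148, -0.0, 0.0]
ft_force: [0.3, -0.7, 0.4]
grip_width: 0.748
grasp_force: 0.0
clock: 38.92
position: [0.4897, 0.3795, 0.2245]
ee_rot: [0.989, 0.148, -0.0, 0.0]
ft_force: [-0.4, -0.5, -0.4]
grip_width: 0.754
grasp_force: 0.0
jar 160 [0.438 0.162 0.074] 0.08
jar 160 [0.438 0.162 0.074] 0.081
torch 73 [ 0.344 -0.287  0.088] 0.098
torch 75 [ 0.344 -0.287  0.088] 0.097
wL 46 [ 0.48  -0.385  0.061] 0.068
wS 23 [ 0.426 -0.404  0.049] 0.054
cS 67 [ 0.681 -0.044  0.042] 0.049
cL 94 [0.669 0.055 0.042] 0.05
mould 86 [0.489 0.368 0.041] 0.051
```

View pics/top1.png

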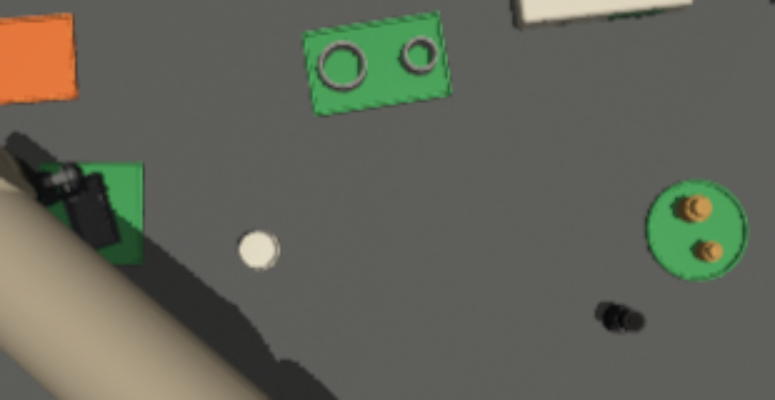

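The crop shows both cutters apart in the oblong tray at (342,66) and (420,55), and both weights in the round tray at (695,208) and (709,250). The jar and torch haven't moved. The arm partly hides the mould, so I'll check it with the wrist camera and then hand in.

```bash
python3 near.py .49 .38 .036 .052 .06; python3 -m creep '{"slide":[[0,0,0],[0,0,0]],"twist":[0,0]}'; python3 -c "
from workcell import manip
print(manip.hand_in())"
```

```text
862 rect [array([0.49  , 0.3796]), array([0.0895, 0.048 ]), np.float64(17.28)] circle [array([0.4899, 0.3797]), np.float64(0.0503)]
clock: 39.28
position: [0.4898, 0.3797, 0.2244]
ee_rot: [0.989, 0.148, -0.0, 0.0]
ft_force: [-0.2, -0.7, -0.1]
grip_width: 0.75
grasp_force: 0.0
the job is handed in; nothing more can be done
None
```

I handed the job in at 39 s with all five tools set down in their trays and the jar and torch unmoved; final camera checks agreed, but no verdict came back.

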